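Switch on the buffet's interlocked lever bank

ROBOT

A 6-joint arm with a two-finger parallel gripper is mounted at the origin on the work surface. World frame = base frame: x ahead of the robot, y to its left, z up, the work surface at z = 0. Lengths are in m, angles in degrees, forces in N, time in s.
With the tool pointing down it reaches from about 0.325 to 0.775 m from the base axis. Payload 5.5 kg.
Tool frame: the origin (TCP) lies at the very end of the fingers, on their centre line; the grasp point (between the pads) lies 19 mm behind it (robot.pinch_z is the z of the grasp point in the tool frame, in m); z points along the fingers, y is the direction in which the jaws open and shut (so a half turn about z gives the same grasp; the last joint's range is limited). The gripper opens to 85 mm and grips with 20 to 120 N. Pads are 22 mm wide; open, the fingers measure 114 mm over their backs; the gripper's body (76 mm by 85 mm) begins 54 mm behind the grasp point. The pads swing forward as they close: fully open they stand 13 mm farther back than shut.
Start: joints at [-79.395, 5.22, 70.514, -0, 104.267, -3.249], TCP at [0.144, -0.583, 0.231] pointing down, gripper open.
Joint ranges: [-164.24, 164.24], [-49.07, 125.15], [9.68, 141.18], [-86.29, 266.29], [3.28, 154.24], [-151.56, 151.56]. Speed limits (degrees/s): [147.25, 147.25, 172.46, 180, 180, 180].

INTERFACE

Orientations are given as [roll, pitch, yaw] about the fixed x, y, z axes, in that order (R = Rz(yaw) Ry(pitch) Rx(roll)).
In Python, from rig import robot gives the robot as it stands. The module is installed in compiled form; this text tells all that it offers. Calls block until the motion is done:
- robot.move_to(position, orientation): joint-space move of the TCP to a pose.
- robot.move_straight(position, rot=None, speed=0.15, stop_force=None): straight line of the TCP; rot=None keeps the orientation; speed is the mean speed in m/s. With stop_force (N) it stops when the force on the tool has changed by that much, and returns True; else False.
- robot.movej(angles): joint-space move.
- robot.open() and robot.grasp(squeeze=None): open the fingers fully, or close them until they stop; squeeze is the grip in N (None keeps the last).
- robot.dwell(seconds).
- robot.solve_ik(position, orientation): joint angles nearest the present ones, or None.
- robot.get_obs(): the state.
- robot.capture(name): name is "side" or "top"; returns (picture, depth): 400x640x3 uint8, blue, green, red; 400x640 float32, m along the optical axis (not along the pixel's ray), 0 where there is no reading.
- robot.calibration(name): a dict with "fx", "fy", "cx", "cy" (pixels), "rvec" (rotation vector, rad) and "tvec" (3), from world to camera coordinates, as OpenCV has them. Camera axes: x right, y down, z forward; pixel columns grow to the right and rows downward; lengths in m; the calibration is good to about 2 mm. A picture is of the moment at which its call begins. calibration takes no time and is no camera call.
A pose or a line that the arm cannot do raises robot.PlanningError and nothing moves.
- robot.job_done(): hands the job in, once; it reports no verdict.
Trained networks look in the newest picture that a camera, given by its name, has taken for a name from the list of things; names that differ only in an ending like _2 or _b are one class to them, and where a whole thing is asked for, a point or a joint stands for the part that bears it (a point fixed in the world has none). Each returns a list of dicts, best first, with "conf" (0 to 1); they miss things now and then, are a little off and sometimes report something else, mostly with a low value. They report only what shows in the picture. A call takes as long as a camera call.
- robot.look_for(name, camera): "box" ([left, top, width, height] in pixels, round what is visible of it).
- robot.regions_of(name, camera): "pixels" (400x640 bool, what is visible of it) and "box" ([left, top, width, height] in pixels, round what is visible of it).
- robot.mark_of(name, camera): "centre" ([column, row] in pixels: a listed point, or the origin of a listed thing).
The state is a dict: "time_s": time; "joints": joint angles; "qvel": joint speeds; "effort": joint torques, N m; "ee_pos": TCP position; "orientation": TCP orientation; "contact_force": force on the tool from outside, world axes, zero at the start; "torque": the same for the moment, N m; "finger_gap": finger opening in m.
Only numpy, scipy, OpenCV 4.12 (cv2) and the standard library are available. Lean on these libraries where they do the work, as an engineer would, in place of code of your own. Each camera call takes 0.05 s, during which the arm holds its last target. There are 200 camera calls.

TASK

Switch on the breakfast buffet's hot-holding station: throw all three levers of the lever bank fully over to the far side, away from the robot. An interlock lets them go in one order only, which changes from day to day and which nothing shows, so feel gently for the lever that is free, and if one is blocked back off and try another; never push a lever harder than 20 N (about 2 kg). Leave the crockery and utensils round the bank where they are.

Things in the scene. Friction and masses are not known exactly. Their poses are not given: they have to be found in the camera images.
- bank: Lever bank: steel box fixed to the counter, 220 (x) by 310 (y) by 75 mm high, three levers in slots in its top. Origin on the counter below the middle lever's axis; the box spans x -85 to +135 mm. z up, x from the robot's side to the far side (throw direction), y to the left. All levers turn about one line along y, at x = 0, 50 mm above the counter. Position and yaw (up to 0.3 rad) vary.
- grip_left: Red hand grip and steel shaft of the left (bank y = +85 mm) lever. Origin on the lever's axis, z along the lever to its free end. Shaft 12 mm thick; red cylinder 28 mm thick, from 55 to 110 mm above the origin. More than 20 N from the robot counts as forcing.
- top_left (a point): Centre of the free end of the red grip, 110 mm from the lever's axis
- lever_left (a joint): Red lever's angle: 0 leaning 0.5 rad to the robot's side (off), 0.5 upright, 1.0 leaning 0.5 rad to the far side (on, end stop). Starts at 0 to 0.05; stays where left. A free lever resists with a steady 3 to 6 N at the grip all the way.
- grip_mid: Yellow hand grip and steel shaft of the middle (bank y = 0) lever. Origin on the lever's axis, z along the lever to its free end. Shaft 12 mm thick; yellow cylinder 28 mm thick, from 55 to 110 mm above the origin. More than 20 N from the robot counts as forcing.
- top_mid (a point): Centre of the free end of the yellow grip, 110 mm from the lever's axis
- lever_mid (a joint): Yellow lever's angle: 0 leaning 0.5 rad to the robot's side (off), 0.5 upright, 1.0 leaning 0.5 rad to the far side (on, end stop). Starts at 0 to 0.05; stays where left. A blocked lever moves freely to about 0.10, then meets a springy stop whose push grows by about 1.4 N per mm at the grip.
- grip_right: Blue hand grip and steel shaft of the right (bank y = -85 mm) lever. Origin on the lever's axis, z along the lever to its free end. Shaft 12 mm thick; blue cylinder 28 mm thick, from 55 to 110 mm above the origin. More than 20 N from the robot counts as forcing.
- top_right (a point): Centre of the free end of the blue grip, 110 mm from the lever's axis
- lever_right (a joint): Blue lever's angle: 0 leaning 0.5 rad to the robot's side (off), 0.5 upright, 1.0 leaning 0.5 rad to the far side (on, end stop). Starts at 0 to 0.05; stays where left. One lever is free at the start; once it is past about 0.85 a second is unblocked, and throwing that one unblocks the last. Drawn anew each time, unseen.
- ramekin: small white ramekin, 64 mm across, 42 mm high, standing on the bank's rear deck near its left end; origin under its centre. Bystander: leave it where it is (within 25 mm).
- pepper_pot: dark steel pepper pot, 34 mm across, 65 mm high, standing on the bank's rear deck near its right end; origin under its centre. Bystander: leave it where it is (within 25 mm).
- mug: blue mug, 76 mm across, 88 mm high, on the counter just left of the bank; origin under its centre. Bystander: leave it where it is (within 25 mm).
- tongs: steel serving tongs, about 220 mm long, lying on the counter just right of the bank; origin under the middle. Bystander: leave it where it is (within 25 mm).
- bowl_a: white bowl, 120 mm across, 55 mm high, on the counter to one side; origin under its centre. Bystander: leave it where it is (within 25 mm).
- bowl_b: white bowl, 120 mm across, 55 mm high, on the counter to one side; origin under its centre. Bystander: leave it where it is (within 25 mm).
- spoon_cup: steel cup with black stirrers, 72 mm across, 150 mm high, on the counter to one side; origin under its centre. Bystander: leave it where it is (within 25 mm).

How it is judged (in metres and radians):
On the way, in this order (a step that is already met when the one before it is completed fails the run):
1. one lever is thrown fully over (value of joint any of lever_left, lever_mid, lever_right above 0.88 rad), for 0.1 s.
2. a second lever is thrown fully over ((value of joint each of lever_left, lever_mid above 0.88 rad or value of joint each of lever_left, lever_right above 0.88 rad or value of joint each of lever_mid, lever_right above 0.88 rad)), for 0.1 s.
At the end, for the whole second after the job is handed in: All three levers stand thrown to the far side, each above 0.88 rad of its 1.0 rad throw, and at rest; one was thrown first, then a second, then the third, no lever was pushed with more than 20 N and no bystander moved more than 25 mm (value of joint each of lever_left, lever_mid, lever_right above 0.88 rad and velocity of joint each of lever_left, lever_mid, lever_right below 0.05 rad/s); the robot touches nothing.
It fails at once if the red lever is pushed with more than 20 N (contact force between any of the fingers, the arm and grip_left above 20 N).
It fails at once if the yellow lever is pushed with more than 20 N (contact force between any of the fingers, the arm and grip_mid above 20 N).
It fails at once if the blue lever is pushed with more than 20 N (contact force between any of the fingers, the arm and grip_right above 20 N).
It fails at once if a bystander is moved more than 25 mm (distance of any of ramekin, pepper_pot, mug, tongs, bowl_a, bowl_b, spoon_cup from where it was at the start of the episode above 0.025 m).
It also fails if it takes over 72 s, if anything falls off the work surface, if the arm or the gripper's body presses on something with over 40 N, if the wrist force passes 120 N, or if a joint passes its speed limit or range.

## Working session

There is one attempt and no reset: what is moved stays moved. The work goes in short steps, each a Python script; the robot and the scene stay as the last script left them, time stands still between calls to the robot, and variables do not carry over. Pictures are saved under pics/ and viewed, about 8 in all and at most 12, crops included, and the job is handed in when it is done.

```bash
mkdir -p pics; cat > h.py <<'E'
from rig import robot
import numpy as np, cv2
def cam(n):
    c=robot.calibration(n);K=np.array([[c['fx'],0,c['cx']],[0,c['fy'],c['cy']],[0,0,1]])
    R=cv2.Rodrigues(np.array(c['rvec'],float))[0];return K,R,np.array(c['tvec'],float).ravel()
def ray(n,px):
    K,R,t=cam(n);return -R.T@t, R.T@np.linalg.inv(K)@np.array([px[0],px[1],1.])
def at_z(n,px,z):
    o,d=ray(n,px);return o+d*(z-o[2])/d[2]
def cloud(n,depth,mask):
    K,R,t=cam(n);v,u=np.nonzero(mask&(depth>0));z=depth[v,u]
    return (np.c_[(u-K[0,2])/K[0,0]*z,(v-K[1,2])/K[1,1]*z,z]-t)@R
E
python3 - <<'E'
from h import *
for n in('top','side'):
    p,d=robot.capture(n);cv2.imwrite(f'pics/{n}0.png',p)
    print(n,ray(n,(320,200)))
    for L in('left','mid','right'):
        for m in robot.mark_of('top_'+L,n)[:2]: print(L,'mark',m)
        r=robot.regions_of('grip_'+L,n)[:1]
        for x in r:
            c=cloud(n,d,x['pixels']);print(L,x['box'],x['conf'],np.median(c,0).round(3),np.percentile(c,[2,98],axis=0).round(3).tolist())
    for b in robot.mark_of('bank',n)[:2]: print('bank',b,at_z(n,b['centre'],0))
E
```

```text
top (array([0.47961893, 0.00720661, 1.13592873]), array([ 0.09992753, -0.02132722, -0.99477177]))
left mark {'centre': [239.6, 237.8], 'conf': 0.76}
left [232.3, 222.7, 16.5, 20.5] 0.48 [0.5   0.184 0.141] [[0.479, 0.174, 0.081], [0.527, 0.199, 0.153]]
mid mark {'centre': [272.8, 239.7], 'conf': 0.52}
mid [268.1, 221.0, 12.4, 23.3] 0.61 [0.498 0.101 0.144] [[0.476, 0.089, 0.076], [0.523, 0.117, 0.155]]
right mark {'centre': [306.6, 243.7], 'conf': 0.64}
right [300.0, 227.1, 10.9, 19.6] 0.59 [0.49  0.017 0.143] [[0.468, 0.005, 0.078], [0.515, 0.03, 0.154]]
bank {'centre': [279.7, 223.7], 'conf': 0.55} [0.52663157 0.09548859 0.        ]
bank {'centre': [327.1, 180.3], 'conf': 0.27} [ 0.64991144 -0.03716238  0.        ]
side (array([0.41443164, 0.9300762 , 1.06271523]), array([ 0.1475459 , -0.67896286, -0.71924507]))
left mark {'centre': [358.9, 241.0], 'conf': 0.67}
left [341.6, 239.7, 20.5, 21.4] 0.63 [0.499 0.195 0.128] [[0.478, 0.164, 0.073], [0.525, 0.203, 0.149]]
mid mark {'centre': [364.0, 216.7], 'conf': 0.55}
mid [349.1, 210.4, 20.5, 26.7] 0.73 [0.495 0.112 0.132] [[0.475, 0.097, 0.083], [0.518, 0.117, 0.153]]
right mark {'centre': [371.0, 197.2], 'conf': 0.54}
right mark {'centre': [291.9, 354.8], 'conf': 0.27}
right [353.7, 192.2, 22.2, 18.4] 0.59 [0.49  0.025 0.125] [[0.469, -0.047, 0.068], [0.516, 0.033, 0.152]]
bank {'centre': [342.2, 253.1], 'conf': 0.76} [0.53267594 0.11179556 0.        ]
bank {'centre': [289.2, 360.3], 'conf': 0.23} [0.59863764 0.43878401 0.        ]
```

View pics/top0.png

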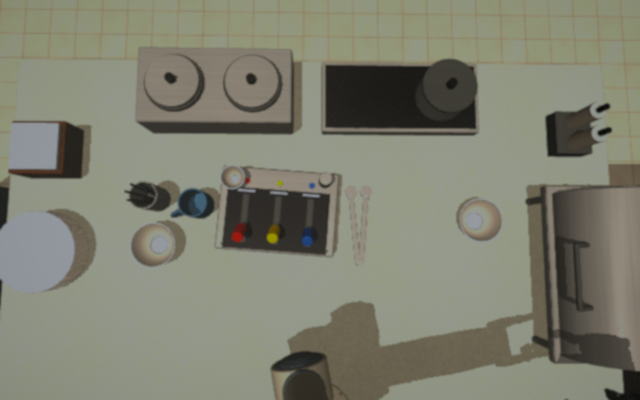

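View pics/side0.png

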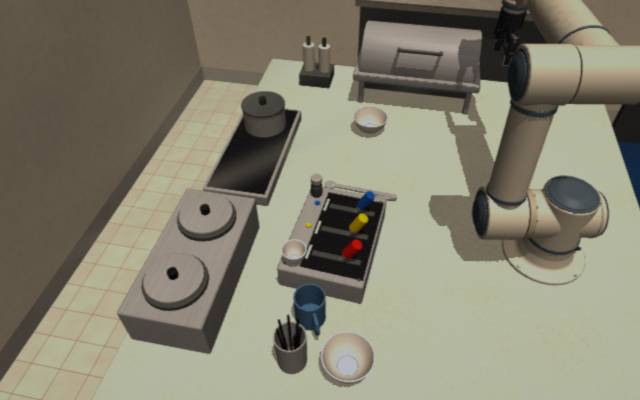

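The top view shows the bank at about (278,210), with the red, yellow and blue grips at (240,235), (273,235) and (307,238). All three lean towards the robot. The ramekin is at (233,177) and the pepper pot at (326,180), both on the rear deck. The side view agrees. Next I fit the bank pose from depth.

```bash
python3 - <<'E'
from h import *
p,d=robot.capture('top')
c=cloud('top',d,np.ones(d.shape,bool))
q=c[(c[:,2]>.066)&(c[:,2]<.085)&(c[:,0]>.38)&(c[:,0]<.72)&(c[:,1]>-.09)&(c[:,1]<.28)]
# main connected component
lo=q[:,:2].min(0);im=np.zeros((200,200),np.uint8);ij=((q[:,:2]-lo)/.002).astype(int);im[ij[:,0],ij[:,1]]=1
im=cv2.morphologyEx(im,cv2.MORPH_CLOSE,np.ones((5,5)));n,l,s,_=cv2.connectedComponentsWithStats(im)
k=1+s[1:,4].argmax();q=q[l[ij[:,0],ij[:,1]]==k]
r=cv2.minAreaRect(q[:,:2].astype(np.float32));print(r,np.median(q[:,2]))
bp=cv2.boxPoints(r);print(bp)
for n,px in(('top',[(239.6,237.8),(272.8,239.7),(306.6,243.7)]),('side',[(358.9,241),(364,216.7),(371,197.2)])):
    print(n,[at_z(n,x,.1465).round(3).tolist() for x in px])
robot.grasp(20);o=robot.get_obs();print(o['time_s'],o['orientation'],o['contact_force'],o['finger_gap'])
E
```

```text
((0.5582094788551331, 0.09797387570142746), (0.31035685539245605, 0.22006824612617493), 85.68558502197266) 0.07598183719217219
[[ 0.43681315 -0.04848698]
 [ 0.6562578  -0.06504263]
 [ 0.67960584  0.24443473]
 [ 0.46016115  0.26099038]]
top [[0.486, 0.181, 0.146], [0.482, 0.1, 0.146], [0.472, 0.018, 0.146]]
side [[0.483, 0.181, 0.146], [0.482, 0.101, 0.146], [0.474, 0.03, 0.146]]
1.6167 [-1.79999680e+02  1.08441081e-04  1.38522075e+01] [-0.31224567  0.39837406 -0.4522646 ] 6.895550803044539e-06
```

```bash
cat >> h.py <<'E'
YAW=-0.0753;O=np.array([.5333,.0999]);ROT=[180,0,np.degrees(YAW)]
X=np.array([np.cos(YAW),np.sin(YAW)]);Yb=np.array([-X[1],X[0]])
LY=dict(left=.085,mid=0.,right=-.085)
def W(x,y,z): return [*(O+x*X+y*Yb),z]
def st(msg):
    o=robot.get_obs();e=np.array(o['ee_pos'][:2])-O
    print(msg,'t',round(o['time_s'],2),'bx',round(e@X,4),'z',round(o['ee_pos'][2],4),'Fx',(np.array(o['contact_force'])).round(1));return e@X
def push(L,z=.118,end=.010):
    y=LY[L]
    robot.move_to(W(-.10,y,.20),ROT);robot.move_straight(W(-.10,y,z))
    st(L+' ready')
    hit=robot.move_straight(W(-.012,y,z),speed=.03,stop_force=10)
    x=st(f'{L} p1 {hit}')
    if not hit:
        hit=robot.move_straight(W(end,y,z),speed=.012,stop_force=6);x=st(f'{L} p2 {hit}')
    robot.move_straight(W(x-.02 if x>-.03 else -.10,y,z),speed=.06);robot.move_straight(W(-.10 if x<-.03 else x-.02,y,.20),speed=.25)
    return x>-.02
E
python3 - <<'E'
from h import *
print(push('mid'))
E
```

```text
mid ready t 4.97 bx -0.0996 z 0.1188 Fx [-0.3  0.3 -0.2]
mid p1 True t 6.42 bx -0.0636 z 0.118 Fx [-0.3 -0.3  0.2]
False
```

```bash
python3 - <<'E'
from h import *
if not push('left'): print(push('right'))
E
```

```text
left ready t 8.78 bx -0.0996 z 0.1188 Fx [-0.4  0.5  0.6]
left p1 True t 10.71 bx -0.0358 z 0.1189 Fx [ 0.3 -0.8  2.7]
right ready t 13.8 bx -0.0997 z 0.1188 Fx [-0.9  0.1  0. ]
right p1 True t 15.25 bx -0.0636 z 0.1179 Fx [-0.7 -0.1 -0.1]
False
```

```bash
python3 - <<'E'
from h import *
y=LY['left'];z=.118
robot.move_to(W(-.08,y,.20),ROT);robot.move_straight(W(-.08,y,z))
for e in(-.036,-.024,-.012,-.002,.010):
    h=robot.move_straight(W(e,y,z),speed=.02,stop_force=11);x=st(f'left {h}')
    if h: break
p,d=robot.capture('side');cv2.imwrite('pics/s1.png',cv2.resize(p[140:300,260:460],None,fx=4,fy=4,interpolation=cv2.INTER_CUBIC)[:600])
E
```

```text
left False t 20.24 bx -0.0362 z 0.118 Fx [-0.7  0.6  0.6]
left False t 20.99 bx -0.0239 z 0.1181 Fx [-3.6  0.1  2.4]
left False t 21.74 bx -0.0118 z 0.1179 Fx [-2.7  0.5  2.3]
left False t 22.39 bx -0.002 z 0.1176 Fx [-2.8  0.7 -0.5]
left False t 23.14 bx 0.0102 z 0.1181 Fx [-2.9  0.8 -0. ]
```

View pics/s1.png

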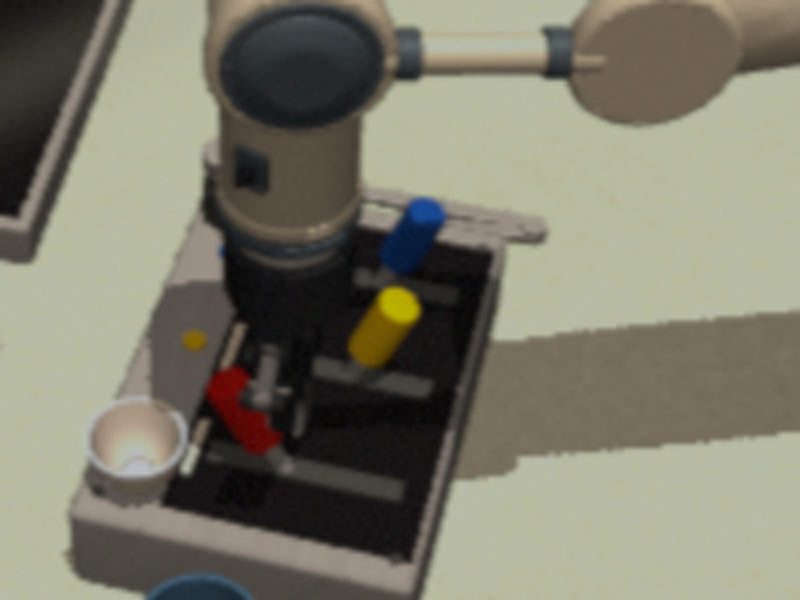

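Red is being thrown and leans well over to the far side at about (240,410) in the crop, and the force is a steady 3 N, so it hasn't reached the end stop. I'll press slowly until the stop is felt, then try the others.

```bash
cat >> h.py <<'E'
def finish(L,z=.118):
    y=LY[L];h=robot.move_straight(W(.024,y,z),speed=.01,stop_force=5);x=st(f'{L} end {h}')
    robot.move_straight(W(x-.02,y,z),speed=.08);robot.move_straight(W(x-.02,y,.20),speed=.25)
def throw(L,z=.118):
    y=LY[L];robot.move_to(W(-.095,y,.20),ROT);robot.move_straight(W(-.095,y,z))
    # gentle feel past the block point, then on over
    h=robot.move_straight(W(-.055,y,z),speed=.02,stop_force=10);x=st(f'{L} feel {h}')
    if h:
        robot.move_straight(W(-.095,y,z),speed=.08);robot.move_straight(W(-.095,y,.20),speed=.25);return False
    for e in(-.03,-.012,.008):
        h=robot.move_straight(W(e,y,z),speed=.022,stop_force=11);st(f'{L} {h}')
        if h: raise SystemExit('stopped early')
    finish(L);return True
E
python3 - <<'E'
from h import *
finish('left')
if throw('mid'): print('mid over')
E
```

```text
left end True t 23.71 bx 0.0109 z 0.1176 Fx [-1.3  0.5  3.7]
mid feel False t 27.97 bx -0.0551 z 0.118 Fx [-4.9 -0.4  2.3]
mid False t 29.25 bx -0.0299 z 0.1173 Fx [-2.1 -0.   0.1]
mid False t 30.22 bx -0.0118 z 0.118 Fx [-2.5 -0.1  2.7]
mid False t 31.27 bx 0.0083 z 0.1182 Fx [-3.2  1.  -0.1]
mid end True t 31.95 bx 0.0109 z 0.1175 Fx [-2.1 -0.9  4.3]
mid over
```

```bash
python3 - <<'E'
from h import *
print(throw('right'))
robot.move_to(W(-.15,-.25,.30),ROT)
for n in('side','top'):
    p,d=robot.capture(n)
    for L in LY:
        m=robot.mark_of('top_'+L,n)[0];a=[]
        # bank-frame x of the mark on the arc: search angle best matching the pixel
        K,R,t=cam(n)
        def prj(th):
            q=K@(R@np.array(W(.11*np.sin(th),LY[L],.05+.11*np.cos(th)))+t);return q[:2]/q[2]
        ths=np.linspace(-.6,.7,261);e=[np.linalg.norm(prj(v)-m['centre']) for v in ths];i=int(np.argmin(e))
        print(n,L,'value',round(ths[i]+.5,2),'px err',round(e[i],1),m['conf'])
    y0,x0=(140,260) if n=='side' else (130,180)
    cv2.imwrite(f'pics/{n}2.png',cv2.resize(p[y0:y0+150,x0:x0+200],None,fx=4,fy=4,interpolation=cv2.INTER_CUBIC))
st('now')
E
```

```text
right feel False t 36.21 bx -0.0551 z 0.118 Fx [-4.6  0.3  3.4]
right False t 37.49 bx -0.03 z 0.1174 Fx [-1.4 -0.6 -0.3]
right False t 38.46 bx -0.0118 z 0.1179 Fx [-2.6 -0.7  1.5]
right False t 39.52 bx 0.0083 z 0.1182 Fx [-2.9  0.1 -0. ]
right end True t 40.19 bx 0.0109 z 0.1175 Fx [-1.9  0.8  3.6]
True
side left value 0.95 px err 1.7 0.82
side mid value 0.92 px err 2.0 0.83
side right value 0.98 px err 1.3 0.6
top left value 1.06 px err 0.1 0.75
top mid value 1.01 px err 0.3 0.51
top right value 1.2 px err 75.7 0.69
now t 42.4 bx -0.1497 z 0.2996 Fx [-0.1  0.3 -0.3]
```

View pics/side2.png

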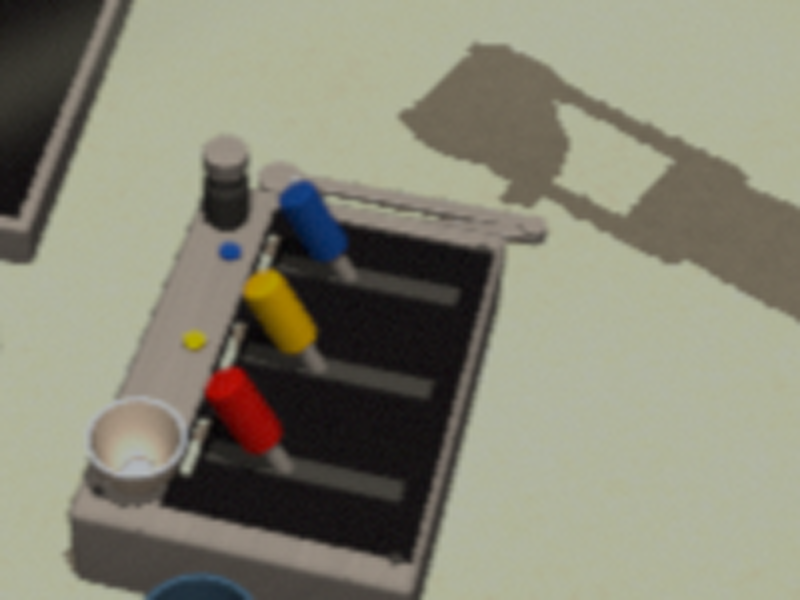

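View pics/top2.png

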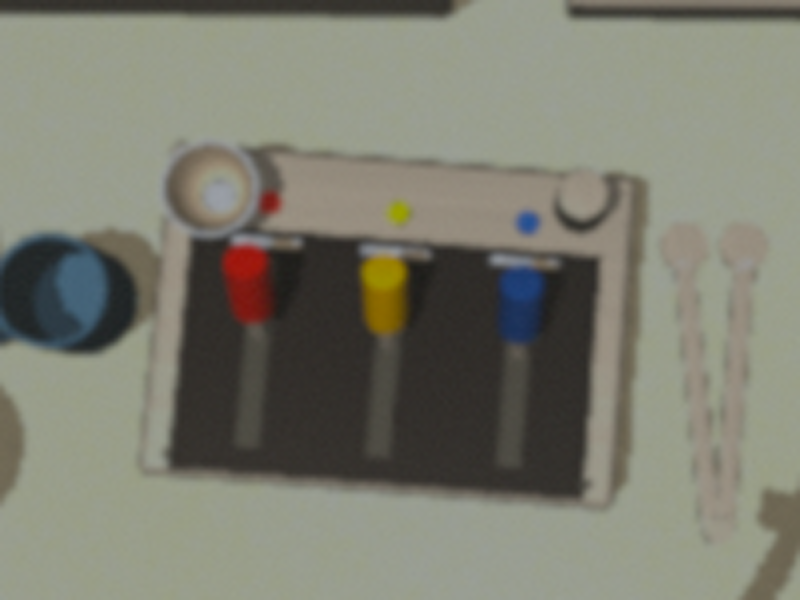

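All three levers lean to the far side: red at (245,410), yellow at (280,310) and blue at (315,220) in the side crop. The ramekin, pepper pot, tongs and mug are where they were.

```bash
python3 -c "
from h import *
robot.job_done()"
```

```text
the job is handed in; nothing more can be done
```

All three levers are thrown to the far side and I've handed the job in; it gives no verdict. The day's order began with red, then yellow, then blue.

- **Finding the order:** yellow stopped at the block when I tried it first. Red turned out to be free, but my 10 N stop limit cut that first push off partway. Blue, tried next, was also blocked. I then finished red, and yellow and blue moved freely after it.
- **Force:** every push had a stop limit of 5–11 N of force change. The readings I took between pushes were at most about 6 N, but I did not record the peaks.
- **Lever positions:** each lever was pressed until a force rise at the same finger position (10.9 mm), within 1 mm of where I expected the end stop. The side camera put them at 0.95 (red), 0.92 (yellow) and 0.98 (blue), against the 0.88 needed. The top camera gave 1.06 and 1.01 for red and yellow.
- **Check that disagreed:** the top camera's mark for blue was a false detection, 76 pixels off. I discounted it because both pictures show blue fully over.
- **Bystanders:** the ramekin, pepper pot, mug and tongs look unmoved by eye in the close-up pictures. The bowls and spoon cup were outside those crops, so I did not re-check them, though the fingers stayed over the bank during the work.
- **At hand-in:** the arm was clear at about 0.30 m height with no contact force, and the clock read 42.4 s.

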